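# Lock the dust filter cover with its quarter-turn stud

## Robot

A 6-joint arm with a two-finger parallel gripper is mounted at the origin on the work surface; the furniture and walls round the work are solid. World frame = base frame: x ahead of the robot, y to its left, z up, the work surface at z = 0. Lengths are in m, angles in rad, forces in N, time in s.
With the tool pointing down it reaches from about 0.3 to 0.85 m from the base axis. Payload 4.2 kg.
Tool frame: the origin (TCP) lies at the centre of the arm's flange, where the gripper is bolted on; the fingertips stand 191 mm ahead of it and the grasp point (between the pads) lies 172 mm ahead of it; z points along the fingers, y is the direction in which the jaws open and shut (so a half turn about z gives the same grasp; the last joint's range is limited). The gripper opens to 91 mm and grips with 3 to 60 N. Pads are 32 mm wide; open, the fingers measure 118 mm over their backs; the gripper's body (76 mm by 178 mm) begins 60 mm behind the grasp point.
Start: joints at [1.179, 0.32, 1.565, -0, 1.257, -0.02], TCP at [0.209, 0.536, 0.405] pointing down, gripper open.
Joint ranges: [-3.11, 3.11], [-0.84, 2.01], [0.21, 2.61], [-1.34, 4.49], [0.05, 2.63], [-2.56, 2.56]. Speed limits (rad/s): [2.57, 2.57, 3.14, 3.14, 3.14, 3.14].

## Interface

Orientations are given as a unit quaternion [w, x, y, z].
In Python, from plant import monitor, grab_frame, env, recognise, masks_of gives the robot as it stands.
- The arm moves only by the tool drive_tool, never from a script. Its argument "deltas" is a list of rows, each an object of numbers: "grip": the finger opening in mm, from 0 to 91.2; "x", "y", "z": the shift along the tool's x, y, z in mm; "ax", "ay", "az": the turn, a rotation vector about the tool's x, y, z in rad. A call has exactly 10 rows; each row shifts and turns the pose as measured when the row begins, along the tool's axes as they then stand; what a row does not reach is not made up. A row lasts 1/8 s, in which the tool goes at most 62.5 mm and 10.7 degrees, less where a joint would pass 70% of its speed; a pose out of reach is approached as far as the arm can. A call with a gripper value outside its range is refused whole. The fingers move at their own pace and stop on an object; the grip force is fixed at half the most. Time passes only in rows, so rows that do not move let the fingers close, or fill a call up. It gives the time, the measured TCP pose, the force and the opening at its end, in the units of the state.
- monitor.observe(): the state, without advancing time (a new reading comes with each control period).
- grab_frame(name): name is "side" or "top"; returns a dict with "image" (480x640x3 uint8, red, green, blue), "range_z" (480x640 float32, m along the optical axis (not along the pixel's ray), 0 where there is no reading), "fx", "fy", "cx", "cy" (pixels), "camera_from_world" (4x4, takes a point from world to camera coordinates). Camera axes: x right, y down, z forward; pixel columns grow to the right and rows downward; lengths in m; the calibration is good to about 2 mm. A picture is of the moment at which its call begins.
- env.close_job(): hands the job in, once; it reports no verdict.
Trained networks look in the newest picture that a camera, given by its name, has taken for a name from the list of things; names that differ only in an ending like _2 or _b are one class to them, and where a whole thing is asked for, a point or a joint stands for the part that bears it (a point fixed in the world has none). Each returns a list of dicts, best first, with "confidence" (0 to 1); they miss things now and then, are a little off and sometimes report something else, mostly with a low value. They report only what shows in the picture. A call takes as long as a camera call.
- recognise(label, camera): "xy" ([column, row] in pixels, amid what is visible of it).
- masks_of(label, camera): "region" (480x640 bool, what is visible of it) and "xy" ([column, row] in pixels, amid what is visible of it).
The state is a dict: "time_s": time; "joint_pos": joint angles; "joint_velocities": joint speeds; "tau": joint torques, N m; "eef_pos": TCP position; "eef_rot": TCP orientation; "ft_force": force on the tool from outside, world axes, zero at the start; "ft_torque": the same for the moment, N m; "width": opening from 0.0 (shut) to 1.0 (fully open).
Only numpy, scipy, OpenCV 4.12 (cv2) and the standard library are available. Lean on these libraries where they do the work, as an engineer would, in place of code of your own. Each camera call takes 0.05 s, during which the arm holds its last target. There are 200 camera calls.

## Task

The cover of the dust filter box is shut but not locked. Take the orange-handled quarter-turn stud out of its wooden parking block, put it into the keyhole of the cover, press it down gently against its spring and give it a quarter turn either way until it catches under the cover and stays down by itself; then let go. Go by feel and never force it, and leave the sanding block and the wooden turnings where they are.

Things in the scene. Friction and masses are not known exactly. Their poses are not given: they have to be found in the camera images.
- stud: Loose upright stud, 72 mm tall, about 60 g. Origin: centre of its lower tip; z up the shank, x along cross pin and handle; same after half a turn. Steel shank 10 mm thick, tip tapered to 6 mm over 4 mm; collar 24 mm wide at z = 37 to 41 mm; orange handle above it, a flat upright bar 36 mm long (x), 12 mm thick (y), z = 41 to 72, gripped across its thickness from above.
- stud_grip (a point): Point on the stud's axis in the handle, 62 mm above the tip and 10 mm below the handle's top; moves with the stud.
- cross_pin (a point): Centre of the stud's cross pin, 8 mm above the tip: a round steel pin 7 mm thick, 28 mm long over its round ends, along the stud's x. When locked it sits in the notch under the cover, out of sight.
- filter_box: Fixed grey dust filter housing, 110 mm (x) by 90 mm (y), cover top 60 mm above the table. Origin: centre of its underside; louvres on the -x face, black hose stub on the +x face. Stud or robot pushing it with over 22 N counts as forced.
- keyhole (a point): Keyhole centre at the cover's top, above the housing's centre, in a steel plate 64 x 52 mm: a 13 mm square hole for the shank with two 10 mm wide ears for the cross pin, 32 mm long over both, along the housing's x. It leads through a hidden cam block whose underside is 10 to 22 mm below the cover's top, different in each box.
- spring (a point): Top of the keyhole again, for the spring under it. 4.5 mm below the cam block's underside the stud's tip meets a plunger with 8.5 mm travel, 4 N rising to 10.8 N, then a hard stop (collar still clear of the cover). Only in the last 1.5 mm is the cross pin below the cam block and free to turn; higher it jams. Feeling 12 to 14 N means the stop is reached; past it the force only climbs.
- lock_mark (a point): Red mark on the steel plate, 18.5 mm from the keyhole centre towards the housing's +y (another on -y). With the pin turned along y, either way, the spring lifts it about 5 mm into a 8.6 mm wide notch, where it stays, about 5 mm higher than when pressed clear: tip then 17 to 28 mm below the cover's top.
- rest_block: The fixed wooden parking block, 56 mm (x) by 40 mm (y), 60 mm high. Origin at the centre of its underside. The stud stands in its middle, in a cross-shaped hole like the keyhole (long along the block's x), the collar resting on the block's top, so the tip is 23 mm above the table; it lifts straight out.
- sanding_block: Bystander: brown sanding block, 64 x 108 x 30 mm, lying loose on the table; origin at the centre of its underside.
- turned_finial: Bystander: light brown turned wooden finial, 34 mm in diameter, 83 mm tall, standing loose near the work; origin at the centre of its underside.
- beech_plug: Bystander: pale beech cylinder, 35 mm in diameter, 39 mm tall, standing loose near the work; origin at the centre of its underside.

How it is judged:
By the outcome, as a careful person would: the job done as asked, in the order asked, and still so for the second after the job is handed in, with the robot touching nothing.
It also fails if it takes over 53 s, if anything falls off the work surface, if the arm or the gripper's body presses on something with over 40 N, if the wrist force passes 120 N, or if a joint passes its speed limit or range.

## Working session

There is one attempt and no reset: what is moved stays moved. The work goes in short steps, Python scripts to look and compute and a tool call to move; the robot and the scene stay as the last step left them, time stands still between calls to the robot, and variables do not carry over. Pictures are saved under pics/ and viewed, about 8 in all and at most 12, crops included, and the job is handed in when it is done.

Besides the shell and the picture viewer there is one more tool, called after "Request:" as name(argument=value, ...) on one line, values as JSON. drive_tool: Moves the arm, as the interface text tells. Its arguments: {"type":"object","properties":{"deltas":{"type":"array"}},"required":["deltas"]}

```bash
mkdir -p pics
cat > h.py <<'E'
import numpy as np, cv2
from plant import monitor, grab_frame, env, recognise, masks_of
def world(f,uv,z):  # z-depth
    p=np.array([(uv[0]-f["cx"])/f["fx"]*z,(uv[1]-f["cy"])/f["fy"]*z,z,1])
    return (np.linalg.inv(f["camera_from_world"])@p)[:3]
def cloud(f,m):
    v,u=np.nonzero(m&(f["range_z"]>0)); z=f["range_z"][v,u]
    P=np.stack([(u-f["cx"])/f["fx"]*z,(v-f["cy"])/f["fy"]*z,z,np.ones_like(z)])
    return (np.linalg.inv(f["camera_from_world"])@P)[:3].T
def proj(f,p):
    c=f["camera_from_world"]@np.r_[p,1]; return c[0]/c[2]*f["fx"]+f["cx"],c[1]/c[2]*f["fy"]+f["cy"]
def save(f,n,crop=None,s=1):
    im=f["image"][...,::-1]
    if crop: im=im[crop[1]:crop[3],crop[0]:crop[2]]
    cv2.imwrite(f"pics/{n}.png",cv2.resize(im,None,fx=s,fy=s,interpolation=cv2.INTER_CUBIC))
E
python3 - <<'E'
from h import *
s=monitor.observe();print({k:np.round(v,3) for k,v in s.items()})
for c in("top","side"):
    f=grab_frame(c);save(f,c+"0");print(c,f["fx"],np.round(np.linalg.inv(f["camera_from_world"]),3).tolist())
    for l in["stud","filter_box","rest_block","sanding_block","turned_finial","beech_plug","keyhole","lock_mark"]:
        for r in masks_of(l,c)[:2]:
            P=cloud(f,r["region"])
            print(l,round(r["confidence"],2),np.round(r["xy"]),r["region"].sum(),np.round(np.percentile(P,[2,50,98],axis=0),3).tolist() if len(P) else "")
E
```

```text
{'time_s': np.float64(0.0), 'joint_pos': array([ 1.179,  0.32 ,  1.566, -0.   ,  1.257, -0.02 ]), 'joint_velocities': array([ 0.   ,  0.   ,  0.001,  0.001,  0.   , -0.001]), 'tau': array([ 2.0000e-03, -4.1247e+01, -2.3198e+01,  7.3000e-02,  4.6000e-02,
       -0.0000e+00]), 'eef_pos': array([0.209, 0.536, 0.404]), 'eef_rot': array([-0.   ,  0.185,  0.983, -0.001]), 'ft_force': array([-0.584,  0.606,  0.081]), 'ft_torque': array([0.03 , 0.005, 0.02 ]), 'width': np.float64(1.0)}
top 612.0955009033106 [[0.002, -0.999, 0.05, 0.459], [-1.0, -0.003, -0.019, 0.25], [0.02, -0.049, -0.999, 1.103], [0.0, 0.0, 0.0, 1.0]]
stud 0.69 [234. 211.] 197 [[0.531, 0.366, 0.061], [0.547, 0.374, 0.093], [0.562, 0.383, 0.098]]
filter_box 0.97 [253. 311.] 3794 [[0.318, 0.298, 0.007], [0.377, 0.344, 0.058], [0.437, 0.395, 0.063]]
rest_block 0.95 [237. 213.] 749 [[0.516, 0.35, -0.003], [0.543, 0.371, 0.059], [0.577, 0.407, 0.064]]
rest_block 0.7 [232. 207.] 217 [[0.53, 0.366, 0.061], [0.547, 0.374, 0.092], [0.561, 0.386, 0.097]]
sanding_block 0.88 [376. 229.] 2185 [[0.483, 0.071, 0.003], [0.514, 0.122, 0.029
[... 1288 characters left out ...]
lock 0.65 [339. 334.] 2906 [[0.483, 0.066, 0.001], [0.511, 0.096, 0.029], [0.545, 0.166, 0.031]]
turned_finial 0.94 [323. 291.] 484 [[0.491, 0.192, -0.004], [0.504, 0.201, 0.037], [0.52, 0.294, 0.074]]
beech_plug 0.94 [406. 262.] 526 [[0.667, 0.277, 0.0], [0.68, 0.284, 0.026], [0.699, 0.31, 0.04]]
beech_plug 0.41 [324. 242.] 1297 [[0.517, 0.347, -0.0], [0.543, 0.359, 0.035], [0.579, 0.383, 0.06]]
keyhole 0.78 [230. 258.] 3772 [[0.315, 0.288, 0.007], [0.375, 0.312, 0.05], [0.437, 0.384, 0.061]]
lock_mark 0.6 [229. 257.] 3816 [[0.314, 0.288, 0.006], [0.374, 0.312, 0.05], [0.437, 0.385, 0.061]]
lock_mark 0.41 [321. 293.] 477 [[0.492, 0.191, -0.004], [0.504, 0.201, 0.037], [0.519, 0.258, 0.074]]
```

Run:
```python
from h import *
f=grab_frame("top");g=grab_frame("side")
a=cv2.resize(f["image"][160:360,170:350],None,fx=4.4,fy=3,interpolation=2)[:600]
save(f,"topc",(180,180,330,360),3.3);save(g,"side1")
im=f["image"].astype(int)
# stud and box rects from top
hsv=cv2.cvtColor(f["image"],cv2.COLOR_RGB2HSV)
P=cloud(f,np.ones((480,640),bool)); 
def rect(Q): 
    r=cv2.minAreaRect((Q[:,:2]*1000).astype(np.float32));return np.round(np.array([*r[0],*r[1],r[2]]),1)
for n,b in(("stud",(.50,.60,.33,.42,.08,.11)),("box",(.29,.47,.26,.43,.05,.075)),("block",(.49,.61,.32,.43,.05,.068))):
    Q=P[(P[:,0]>b[0])&(P[:,0]<b[1])&(P[:,1]>b[2])&(P[:,1]<b[3])&(P[:,2]>b[4])&(P[:,2]<b[5])]
    print(n,len(Q),rect(Q),np.median(Q,0).round(4))
for fr,nm in((f,"top"),(g,"side")):
    h=cv2.cvtColor(fr["image"],cv2.COLOR_RGB2HSV).astype(int)
    for c,m in(("red",((h[...,0]<5)|(h[...,0]>174))&(h[...,1]>150)&(h[...,2]>70)),("orange",(h[...,0]>=6)&(h[...,0]<20)&(h[...,1]>190)&(h[...,2]>100))):
        n,l,st,ce=cv2.connectedComponentsWithStats(m.astype(np.uint8))
        for i in range(1,n):
            if st[i,4]>3: print(nm,c,st[i],ce[i].round(1),np.median(cloud(fr,l==i),0).round(4),rect(cloud(fr,l==i)))
```

```text
stud 170 [547.  376.   35.6  12.4  16.6] [0.5469 0.3755 0.0937]
box 3356 [381.2 344.4  90.2 126.   73.4] [0.3742 0.3459 0.0583]
block 598 [547.3 376.   56.4  40.3  18.9] [0.546  0.3718 0.0592]
top red [637  64   3   3   4] [638.2  65. ] [ 0.8223 -0.3588  0.0014] [ 8.226e+02 -3.581e+02  5.800e+00  4.000e-01  6.020e+01]
top red [595 119   8   7  12] [598.5 122.4] [ 7.144e-01 -2.820e-01 -4.000e-04] [ 715.  -282.4   17.2    3.1   51.1]
top red [618 132   6   1   6] [620.5 132. ] [ 0.6971 -0.3226  0.0022] [ 6.973e+02 -3.225e+02  8.000e-01  7.500e+00  3.000e-01]
top orange [228 198  11  21 138] [233. 208.] [0.5469 0.3742 0.0937] [546.8 374.7  34.6  10.1  16.6]
side red [614   5  16   7  57] [623.2   7.3] [2.0438 1.5802 0.2982] [2.0439e+03 1.5918e+03 3.6700e+01 5.7100e+01 1.6000e+00]
side red [628  21  12   4  39] [633.8  22.7] [2.04   1.5012 0.2499] [2041.7 1508.6   74.3   37.4   64.8]
side red [331  33  13   9  67] [335.4  36.5] [0.9755 1.9754 0.1526] [ 981.1 1979.5   43.6   42.9   39.4]
side red [312  39   8   6  44] [315.6  41.6] [0.8591 1.833  0.1545] [ 857.7 1827.9   46.2   28.2   77.
[... 471 characters left out ...]
73 1.8117 0.0463] [1085.5 1806.6   38.1   12.2   64.9]
side red [260  75   5   4  12] [261.9  76.3] [6.543e-01 1.953e+00 1.100e-03] [ 655.7 1957.1   52.7    9.6   62.6]
side red [303  75   4   2   5] [304.6  75.6] [0.8132 1.8163 0.0256] [ 812.1 1815.7   18.7    8.1   52.7]
side red [497 160  14  11 129] [503.2 165.1] [ 1.5779  1.4919 -0.2926] [1587.  1508.3   74.6   50.    60.4]
side orange [280  60   7   3  12] [283.   61.3] [0.723  1.8208 0.0834] [ 725.7 1819.7   26.9   13.2   17. ]
side orange [304  77   2   2   4] [304.5  77.5] [0.8098 1.8126 0.02  ] [ 807.6 1808.9   13.4    3.1   60. ]
side orange [314 208  18  18 252] [322.4 216.3] [0.5464 0.3695 0.0818] [547.8 370.7  35.5   9.9  14. ]
```

View pics/topc.png

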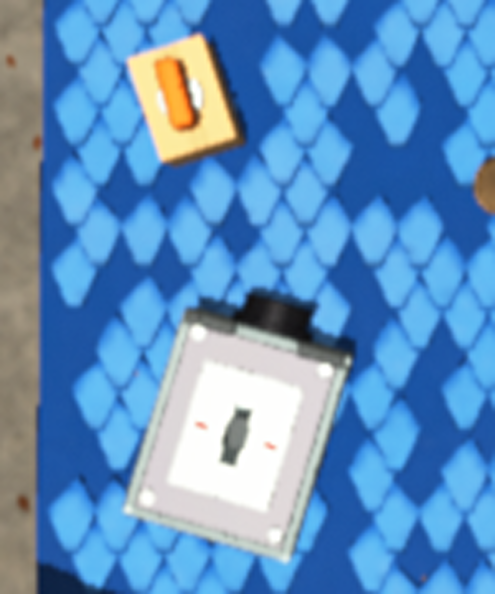

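View pics/side1.png

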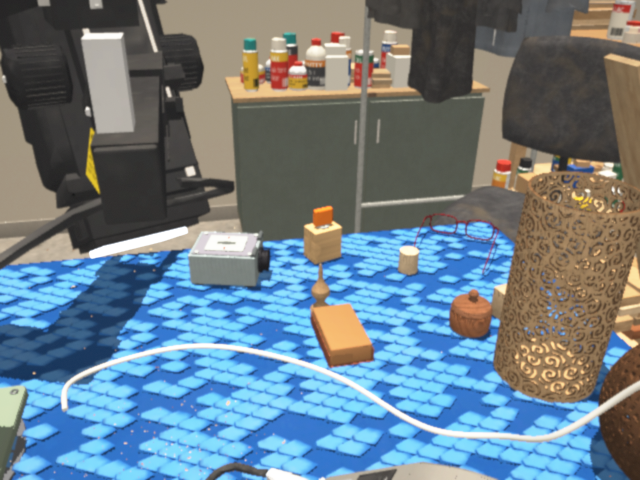

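The top crop shows the stud in its block at about (178,95), with the handle yawed roughly +17°. The keyhole is at about (236,436) in the crop, which is (251.5,312) in the full image, with red marks either side. The side view shows the box at (227,258) and nothing close to the stud or the box. Next I'll measure the keyhole precisely.

Run:
```python
from h import *
def ray(f,uv,Z):
    T=np.linalg.inv(f["camera_from_world"]);o=T[:3,3];d=T[:3,:3]@np.array([(uv[0]-f["cx"])/f["fx"],(uv[1]-f["cy"])/f["fy"],1]);return o+d*(Z-o[2])/d[2]
for c,box,z in(("top",(232,290,272,335),.06),("side",(205,232,250,252),.06)):
    f=grab_frame(c);x0,y0,x1,y1=box
    g=cv2.cvtColor(f["image"],cv2.COLOR_RGB2GRAY)[y0:y1,x0:x1].astype(int)
    h=cv2.cvtColor(f["image"],cv2.COLOR_RGB2HSV)[y0:y1,x0:x1].astype(int)
    for nm,m in(("dark",(g<150)&(h[...,1]<70)),("white",g>225),("red",(h[...,1]>60)&((h[...,0]<15)|(h[...,0]>165)))):
        n,l,st,ce=cv2.connectedComponentsWithStats(m.astype(np.uint8))
        for i in range(1,n):
            if st[i,4]<4: continue
            v,u=np.nonzero(l==i);Q=np.array([ray(f,(a+x0,b+y0),z)[:2] for a,b in zip(u,v)])*1000
            w=np.ones(len(Q)); 
            if nm=="dark": w=250.-g[v,u]
            ctr=(Q*w[:,None]).sum(0)/w.sum(); r=cv2.minAreaRect(Q.astype(np.float32))
            C=np.cov(Q.T); e=np.linalg.eigh(C)[1][:,1]
            print(c,nm,st[i],ctr.round(1),np.round([*r[0],*r[1],r[2]],1),"pca",np.degrees(np.arctan2(e[1],e[0])).round(1))
f=grab_frame("top");P=cloud(f,np.ones((480,640),bool))
Q=P[(P[:,0]>.29)&(P[:,0]<.47)&(P[:,1]>.26)&(P[:,1]<.43)&(P[:,2]>.054)&(P[:,2]<.075)]
# drop hose via local x
for yaw in(-16.6,):
    R=np.array([np.cos(np.radians(yaw)),np.sin(np.radians(yaw))]);Q=Q[(Q[:,:2]-[.374,.346])@R<.05]
    print(len(Q),Q.mean(0),cv2.minAreaRect((Q[:,:2]*1000).astype(np.float32)), np.percentile(Q[:,2],[5,50,95]))
Q=P[(P[:,0]>.36)&(P[:,0]<.39)&(P[:,1]>.33)&(P[:,1]<.36)];print(np.median(Q,0))
```

```text
top dark [15 14  9 17 83] [373.5 347. ] [373.7 347.1   9.4  28.1  76.3] pca 163.4
top white [   0    0   40   45 1166] [374.1 346.6] [374.1 346.5  55.6  68.1  74. ] pca 163.0
side dark [38  0  7  1  7] [412.2 378.4] [411.9 378.5   0.   10.5  78.7] pca 168.7
side white [0 0 5 2 8] [344.7 390.4] [345.  389.9   3.9   6.9  78.7] pca -162.1
side white [  0   0  43  19 571] [374.8 348. ] [375.8 350.7  64.   66.1  73.4] pca 156.9
3108 [0.37144185 0.34712378 0.05849686] ((371.3965759277344, 347.2358703613281), (90.06108856201172, 105.63224029541016), 73.36354064941406) [0.05518153 0.05844729 0.061932  ]
[0.37502153 0.34642296 0.05797275]
```

Request:
drive_tool(deltas=[{"x": -53, "y": -4, "z": 10}, {"x": -53, "y": -4, "z": 10}, {"x": -53, "y": -4, "z": 10}, {"x": -53, "y": -4, "z": 10}, {"x": -53, "y": -4, "z": 10}, {"x": -53, "y": -4, "z": 10}, {"x": -53, "y": -4, "z": 10}, {"az": -0.17}, {"az": -0.17}, {"az": -0.17}])

```text
schema error: expected keys grip, x, y, z, ax, ay, az
```

```bash
cat >> h.py <<'E'
from scipy.spatial.transform import Rotation as Rn
def rem(x,y,z,yaw):  # yaw of jaw axis' normal = handle, deg; prints remaining tool-frame deltas
    s=monitor.observe();R=Rn.from_quat(np.r_[s["eef_rot"][1:],s["eef_rot"][0]])
    best=None
    for k in(0,180):
        a=np.radians(yaw+k);T=Rn.from_matrix(np.array([[np.cos(a),np.sin(a),0],[np.sin(a),-np.cos(a),0],[0,0,-1]]).T)
        v=(R.inv()*T).as_rotvec()
        if best is None or np.linalg.norm(v)<np.linalg.norm(best):best=v
    d=R.inv().apply(np.array([x,y,z])-s["eef_pos"])*1000
    X=R.as_matrix()[:,0]
    print("t",round(float(s["time_s"]),2),"pos",s["eef_pos"].round(4),"yaw",np.degrees(np.arctan2(X[1],X[0])).round(2),"F",s["ft_force"].round(2),"M",s["ft_torque"].round(2),"w",round(float(s["width"])*91.2,1),"j6",s["joint_pos"][5].round(2))
    print("remaining mm",d.round(1),"rot",best.round(3),"after-rot mm",best is not None and (R*Rn.from_rotvec(best)).inv().apply(R.apply(d)).round(1))
E
python3 -c "
from h import *
rem(.547,.3757,.259,17.5)"
```

```text
t 1.15 pos [0.2089 0.5357 0.4048] yaw 158.7 F [ 0.59  0.25 -0.33] M [0.03 0.   0.03] w 91.3 j6 -0.02
remaining mm [-373.1  -26.2  145.8] rot [ 0.     0.    -0.677] after-rot mm [-274.3 -254.3  145.8]
```

Request:
drive_tool(deltas=[{"grip": 91, "x": -53, "y": -4, "z": 10, "ax": 0, "ay": 0, "az": 0}, {"grip": 91, "x": -53, "y": -4, "z": 10, "ax": 0, "ay": 0, "az": 0}, {"grip": 91, "x": -53, "y": -4, "z": 10, "ax": 0, "ay": 0, "az": 0}, {"grip": 91, "x": -53, "y": -4, "z": 10, "ax": 0, "ay": 0, "az": 0}, {"grip": 91, "x": -53, "y": -4, "z": 10, "ax": 0, "ay": 0, "az": 0}, {"grip": 91, "x": -53, "y": -4, "z": 10, "ax": 0, "ay": 0, "az": 0}, {"grip": 91, "x": -53, "y": -4, "z": 10, "ax": 0, "ay": 0, "az": 0}, {"grip": 70, "x": 0, "y": 0, "z": 0, "ax": 0, "ay": 0, "az": -0.17}, {"grip": 60, "x": 0, "y": 0, "z": 0, "ax": 0, "ay": 0, "az": -0.17}, {"grip": 60, "x": 0, "y": 0, "z": 0, "ax": 0, "ay": 0, "az": -0.17}])

```text
time_s: 2.4
eef_pos: [0.5564, 0.3708, 0.3316]
eef_rot: [0.001, -0.078, 0.997, 0.002]
ft_force: [0.2, 0.0, 0.3]
width: 0.702
```

```bash
python3 -c "
from h import *
rem(.547,.3757,.259,17.5)"
```

```text
t 2.4 pos [0.5564 0.3708 0.3316] yaw -171.1 F [0.22 0.04 0.35] M [ 0.02  0.01 -0.01] w 64.1 j6 -1.16
remaining mm [ 8.7  6.1 72.6] rot [ 0.004  0.002 -0.15 ] after-rot mm [ 7.5  7.6 72.6]
```

Request:
drive_tool(deltas=[{"grip": 50, "x": 9, "y": 6, "z": 0, "ax": 0.004, "ay": 0.002, "az": -0.15}, {"grip": 45, "x": 0, "y": 0, "z": 10, "ax": 0, "ay": 0, "az": 0}, {"grip": 40, "x": 0, "y": 0, "z": 10, "ax": 0, "ay": 0, "az": 0}, {"grip": 40, "x": 0, "y": 0, "z": 10, "ax": 0, "ay": 0, "az": 0}, {"grip": 40, "x": 0, "y": 0, "z": 0, "ax": 0, "ay": 0, "az": 0}, {"grip": 40, "x": 0, "y": 0, "z": 0, "ax": 0, "ay": 0, "az": 0}, {"grip": 40, "x": 0, "y": 0, "z": 0, "ax": 0, "ay": 0, "az": 0}, {"grip": 40, "x": 0, "y": 0, "z": 0, "ax": 0, "ay": 0, "az": 0}, {"grip": 40, "x": 0, "y": 0, "z": 0, "ax": 0, "ay": 0, "az": 0}, {"grip": 40, "x": 0, "y": 0, "z": 0, "ax": 0, "ay": 0, "az": 0}])

```text
time_s: 3.65
eef_pos: [0.5476, 0.3749, 0.2991]
eef_rot: [0.0, -0.151, 0.989, -0.0]
ft_force: [0.8, -0.2, -0.1]
width: 0.441
```

```bash
python3 -c "
from h import *
rem(.547,.3757,.259,17.5)"
```

```text
t 3.65 pos [0.5476 0.3749 0.2991] yaw -162.62 F [ 0.82 -0.17 -0.15] M [ 0.05 -0.03 -0.02] w 40.2 j6 -1.29
remaining mm [ 0.3  1.  40.1] rot [-0.001  0.    -0.002] after-rot mm [ 0.3  1.  40.1]
```

Request:
drive_tool(deltas=[{"grip": 40, "x": 0, "y": 1, "z": 14, "ax": 0, "ay": 0, "az": 0}, {"grip": 40, "x": 0, "y": 0, "z": 14, "ax": 0, "ay": 0, "az": 0}, {"grip": 40, "x": 0, "y": 0, "z": 9, "ax": 0, "ay": 0, "az": 0}, {"grip": 40, "x": 0, "y": 0, "z": 2, "ax": 0, "ay": 0, "az": 0}, {"grip": 30, "x": 0, "y": 0, "z": 0, "ax": 0, "ay": 0, "az": 0}, {"grip": 22, "x": 0, "y": 0, "z": 0, "ax": 0, "ay": 0, "az": 0}, {"grip": 18, "x": 0, "y": 0, "z": 0, "ax": 0, "ay": 0, "az": 0}, {"grip": 15, "x": 0, "y": 0, "z": 0, "ax": 0, "ay": 0, "az": 0}, {"grip": 14, "x": 0, "y": 0, "z": 0, "ax": 0, "ay": 0, "az": 0}, {"grip": 14, "x": 0, "y": 0, "z": 0, "ax": 0, "ay": 0, "az": 0}])

```text
time_s: 4.9
eef_pos: [0.5474, 0.3759, 0.2574]
eef_rot: [0.0, -0.151, 0.989, -0.0]
ft_force: [-0.6, -0.5, -0.2]
width: 0.153
```

```bash
python3 -c "
from h import *
rem(.547,.3757,.259,17.5)
f=grab_frame('side');save(f,'g1',(270,100,390,280),3.2)"
```

```text
t 4.9 pos [0.5474 0.3759 0.2574] yaw -162.63 F [-0.63 -0.54 -0.2 ] M [ 0.04  0.04 -0.02] w 14.0 j6 -1.29
remaining mm [ 0.4 -0.1 -1.6] rot [-0.     0.    -0.002] after-rot mm [ 0.4 -0.1 -1.6]
```

View pics/g1.png

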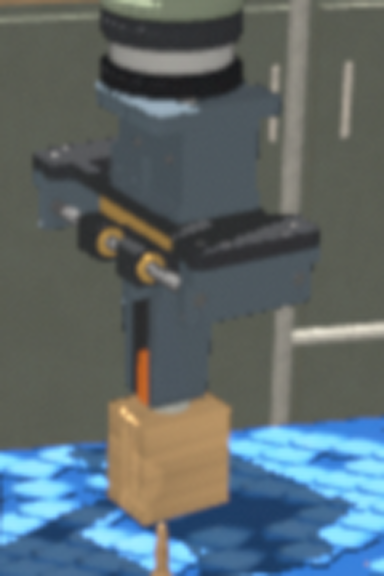

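The fingers straddle the orange handle at crop (143,375), just above the collar. Closing now.

Request:
drive_tool(deltas=[{"grip": 13, "x": 0, "y": 0, "z": -1, "ax": 0, "ay": 0, "az": 0}, {"grip": 11, "x": 0, "y": 0, "z": 0, "ax": 0, "ay": 0, "az": 0}, {"grip": 5, "x": 0, "y": 0, "z": 0, "ax": 0, "ay": 0, "az": 0}, {"grip": 5, "x": 0, "y": 0, "z": 0, "ax": 0, "ay": 0, "az": 0}, {"grip": 5, "x": 0, "y": 0, "z": -2, "ax": 0, "ay": 0, "az": 0}, {"grip": 5, "x": 0, "y": 0, "z": -4, "ax": 0, "ay": 0, "az": 0}, {"grip": 5, "x": 0, "y": 0, "z": -4, "ax": 0, "ay": 0, "az": 0}, {"grip": 5, "x": 0, "y": 0, "z": -4, "ax": 0, "ay": 0, "az": 0}, {"grip": 5, "x": 0, "y": 0, "z": 0, "ax": 0, "ay": 0, "az": 0}, {"grip": 5, "x": 0, "y": 0, "z": 0, "ax": 0, "ay": 0, "az": 0}])

```text
time_s: 6.2
eef_pos: [0.5473, 0.3759, 0.2736]
eef_rot: [0.0, -0.151, 0.989, -0.0]
ft_force: [-0.1, 0.2, -0.7]
width: 0.129
```

```bash
python3 -c "
from h import *
rem(.547,.3757,.33,17.5)"
```

```text
t 6.2 pos [0.5473 0.3759 0.2736] yaw -162.63 F [-0.11  0.15 -0.67] M [0.05 0.02 0.02] w 11.8 j6 -1.29
remaining mm [  0.3  -0.1 -56.4] rot [-0.     0.    -0.002] after-rot mm [  0.4  -0.1 -56.4]
```

Request:
drive_tool(deltas=[{"grip": 5, "x": 0, "y": 0, "z": -15, "ax": 0, "ay": 0, "az": 0}, {"grip": 5, "x": 0, "y": 0, "z": -25, "ax": 0, "ay": 0, "az": 0}, {"grip": 5, "x": 0, "y": 0, "z": -25, "ax": 0, "ay": 0, "az": 0}, {"grip": 5, "x": 0, "y": 0, "z": 0, "ax": 0, "ay": 0, "az": 0.15}, {"grip": 5, "x": 0, "y": 0, "z": 0, "ax": 0, "ay": 0, "az": 0.15}, {"grip": 5, "x": 0, "y": 0, "z": 0, "ax": 0, "ay": 0, "az": 0.15}, {"grip": 5, "x": 0, "y": 0, "z": 0, "ax": 0, "ay": 0, "az": 0.14}, {"grip": 5, "x": 0, "y": 0, "z": 0, "ax": 0, "ay": 0, "az": 0}, {"grip": 5, "x": 0, "y": 0, "z": 0, "ax": 0, "ay": 0, "az": 0}, {"grip": 5, "x": 0, "y": 0, "z": 0, "ax": 0, "ay": 0, "az": 0}])

```text
time_s: 7.45
eef_pos: [0.5475, 0.376, 0.3495]
eef_rot: [0.003, 0.15, 0.989, 0.003]
ft_force: [0.7, -0.6, 0.4]
width: 0.126
```

```bash
python3 -c "
from h import *
rem(.374,.3467,.32,-16.5)"
```

```text
t 7.45 pos [0.5475 0.376  0.3495] yaw 162.74 F [ 0.66 -0.63  0.44] M [0.02 0.03 0.01] w 11.4 j6 -0.68
remaining mm [157.2 -79.7  28.1] rot [ 0.006  0.006 -0.013] after-rot mm [158.  -77.4  29.5]
```

Request:
drive_tool(deltas=[{"grip": 5, "x": 0, "y": 0, "z": 0, "ax": 0.006, "ay": 0.006, "az": -0.013}, {"grip": 5, "x": 20, "y": -10, "z": 0, "ax": 0, "ay": 0, "az": 0}, {"grip": 5, "x": 40, "y": -19, "z": 0, "ax": 0, "ay": 0, "az": 0}, {"grip": 5, "x": 40, "y": -19, "z": 0, "ax": 0, "ay": 0, "az": 0}, {"grip": 5, "x": 40, "y": -19, "z": 0, "ax": 0, "ay": 0, "az": 0}, {"grip": 5, "x": 18, "y": -10, "z": 0, "ax": 0, "ay": 0, "az": 0}, {"grip": 5, "x": 0, "y": 0, "z": 0, "ax": 0, "ay": 0, "az": 0}, {"grip": 5, "x": 0, "y": 0, "z": 0, "ax": 0, "ay": 0, "az": 0}, {"grip": 5, "x": 0, "y": 0, "z": 0, "ax": 0, "ay": 0, "az": 0}, {"grip": 5, "x": 0, "y": 0, "z": 0, "ax": 0, "ay": 0, "az": 0}])

```text
time_s: 8.7
eef_pos: [0.3722, 0.3462, 0.349]
eef_rot: [0.0, 0.141, 0.99, 0.0]
ft_force: [0.1, -0.2, -0.6]
width: 0.131
```

```bash
python3 -c "
from h import *
rem(.374,.3467,.31,-16.5)"
```

```text
t 8.7 pos [0.3722 0.3462 0.349 ] yaw 163.83 F [ 0.05 -0.23 -0.6 ] M [0.03 0.01 0.  ] w 11.9 j6 -0.56
remaining mm [-1.6  1.  39. ] rot [0.001 0.    0.006] after-rot mm [-1.6  1.  39. ]
```

Request:
drive_tool(deltas=[{"grip": 5, "x": -1.6, "y": 1, "z": 14, "ax": 0, "ay": 0, "az": 0.006}, {"grip": 5, "x": 0, "y": 0, "z": 14, "ax": 0, "ay": 0, "az": 0}, {"grip": 5, "x": 0, "y": 0, "z": 10, "ax": 0, "ay": 0, "az": 0}, {"grip": 5, "x": 0, "y": 0, "z": 0, "ax": 0, "ay": 0, "az": 0}, {"grip": 5, "x": 0, "y": 0, "z": 0, "ax": 0, "ay": 0, "az": 0}, {"grip": 5, "x": 0, "y": 0, "z": 0, "ax": 0, "ay": 0, "az": 0}, {"grip": 5, "x": 0, "y": 0, "z": 0, "ax": 0, "ay": 0, "az": 0}, {"grip": 5, "x": 0, "y": 0, "z": 0, "ax": 0, "ay": 0, "az": 0}, {"grip": 5, "x": 0, "y": 0, "z": 0, "ax": 0, "ay": 0, "az": 0}, {"grip": 5, "x": 0, "y": 0, "z": 0, "ax": 0, "ay": 0, "az": 0}])

```text
time_s: 9.95
eef_pos: [0.3749, 0.3469, 0.3081]
eef_rot: [0.0, 0.144, 0.99, 0.0]
ft_force: [0.2, -0.1, -0.3]
width: 0.132
```

```bash
python3 -c "
from h import *
rem(.374,.3467,.31,-16.5)
f=grab_frame('side');save(f,'k1',(180,180,290,290),5.4)
print(proj(f,[.374,.3467,.06]),proj(f,[.374,.3467,.075]))"
```

```text
t 9.95 pos [0.3749 0.3469 0.3081] yaw 163.43 F [ 0.19 -0.12 -0.31] M [0.02 0.02 0.04] w 12.0 j6 -0.56
remaining mm [ 0.8 -0.5 -1.9] rot [ 0.     0.    -0.001] after-rot mm [ 0.8 -0.5 -1.9]
(np.float64(225.66038910538305), np.float64(242.24263035285742)) (np.float64(225.11098518499776), np.float64(234.31056518344113))
```

View pics/k1.png

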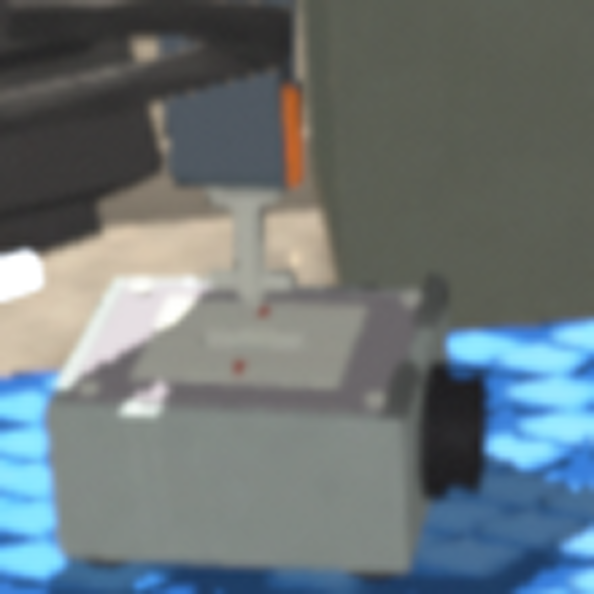

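The tip is at crop (250,308), directly above the keyhole at about (251,338). The pin is aligned with the ears and the marks are at (263,311) and (238,366). I'll correct by about -0.6 mm and lower the tip just into the hole.

Request:
drive_tool(deltas=[{"grip": 5, "x": 0.6, "y": -0.4, "z": 5, "ax": 0, "ay": 0, "az": 0}, {"grip": 5, "x": 0, "y": 0, "z": 4, "ax": 0, "ay": 0, "az": 0}, {"grip": 5, "x": 0, "y": 0, "z": 2, "ax": 0, "ay": 0, "az": 0}, {"grip": 5, "x": 0, "y": 0, "z": 1, "ax": 0, "ay": 0, "az": 0}, {"grip": 5, "x": 0, "y": 0, "z": 1, "ax": 0, "ay": 0, "az": 0}, {"grip": 5, "x": 0, "y": 0, "z": 1, "ax": 0, "ay": 0, "az": 0}, {"grip": 5, "x": 0, "y": 0, "z": 1, "ax": 0, "ay": 0, "az": 0}, {"grip": 5, "x": 0, "y": 0, "z": 0, "ax": 0, "ay": 0, "az": 0}, {"grip": 5, "x": 0, "y": 0, "z": 0, "ax": 0, "ay": 0, "az": 0}, {"grip": 5, "x": 0, "y": 0, "z": 0, "ax": 0, "ay": 0, "az": 0}])

```text
time_s: 11.25
eef_pos: [0.3742, 0.3467, 0.2919]
eef_rot: [0.0, 0.144, 0.99, 0.0]
ft_force: [-0.0, 0.3, -0.1]
width: 0.13
```

```bash
python3 -c "
from h import *
rem(.3743,.3467,.29,-16.5)"
```

```text
t 11.25 pos [0.3742 0.3467 0.2919] yaw 163.43 F [-0.04  0.25 -0.06] M [0.03 0.02 0.01] w 11.8 j6 -0.56
remaining mm [-0.1  0.1  1.9] rot [ 0.     0.    -0.001] after-rot mm [-0.1  0.1  1.9]
```

Request:
drive_tool(deltas=[{"grip": 5, "x": 0, "y": 0, "z": 0.8, "ax": 0, "ay": 0, "az": 0}, {"grip": 5, "x": 0, "y": 0, "z": 0.8, "ax": 0, "ay": 0, "az": 0}, {"grip": 5, "x": 0, "y": 0, "z": 0.8, "ax": 0, "ay": 0, "az": 0}, {"grip": 5, "x": 0, "y": 0, "z": 0.8, "ax": 0, "ay": 0, "az": 0}, {"grip": 5, "x": 0, "y": 0, "z": 0.8, "ax": 0, "ay": 0, "az": 0}, {"grip": 5, "x": 0, "y": 0, "z": 0.8, "ax": 0, "ay": 0, "az": 0}, {"grip": 5, "x": 0, "y": 0, "z": 0.8, "ax": 0, "ay": 0, "az": 0}, {"grip": 5, "x": 0, "y": 0, "z": 0, "ax": 0, "ay": 0, "az": 0}, {"grip": 5, "x": 0, "y": 0, "z": 0, "ax": 0, "ay": 0, "az": 0}, {"grip": 5, "x": 0, "y": 0, "z": 0, "ax": 0, "ay": 0, "az": 0}])

```text
time_s: 12.5
eef_pos: [0.3742, 0.3467, 0.2859]
eef_rot: [0.0, 0.144, 0.99, 0.0]
ft_force: [0.1, 0.4, -0.0]
width: 0.129
```

```bash
python3 -c "
from h import *
rem(.3743,.3467,.28,-16.5)"
```

```text
t 12.5 pos [0.3742 0.3467 0.2859] yaw 163.43 F [ 0.1   0.37 -0.  ] M [-0.05 -0.06  0.02] w 11.8 j6 -0.56
remaining mm [-0.1  0.   5.9] rot [ 0.     0.    -0.001] after-rot mm [-0.1  0.   5.9]
```

Request:
drive_tool(deltas=[{"grip": 5, "x": 0, "y": 0, "z": 1, "ax": 0, "ay": 0, "az": 0}, {"grip": 5, "x": 0, "y": 0, "z": 1, "ax": 0, "ay": 0, "az": 0}, {"grip": 5, "x": 0, "y": 0, "z": 1, "ax": 0, "ay": 0, "az": 0}, {"grip": 5, "x": 0, "y": 0, "z": 1, "ax": 0, "ay": 0, "az": 0}, {"grip": 5, "x": 0, "y": 0, "z": 1, "ax": 0, "ay": 0, "az": 0}, {"grip": 5, "x": 0, "y": 0, "z": 1, "ax": 0, "ay": 0, "az": 0}, {"grip": 5, "x": 0, "y": 0, "z": 1, "ax": 0, "ay": 0, "az": 0}, {"grip": 5, "x": 0, "y": 0, "z": 1, "ax": 0, "ay": 0, "az": 0}, {"grip": 5, "x": 0, "y": 0, "z": 0, "ax": 0, "ay": 0, "az": 0}, {"grip": 5, "x": 0, "y": 0, "z": 0, "ax": 0, "ay": 0, "az": 0}])

```text
time_s: 13.75
eef_pos: [0.3742, 0.3467, 0.2785]
eef_rot: [0.0, 0.144, 0.99, 0.0]
ft_force: [-0.4, -0.8, 2.7]
width: 0.126
```

```bash
python3 -c "
from h import *
rem(.3743,.3467,.27,-16.5)"
```

```text
t 13.75 pos [0.3742 0.3467 0.2785] yaw 163.43 F [-0.42 -0.76  2.71] M [-0.17  0.14 -0.01] w 11.5 j6 -0.56
remaining mm [-0.1  0.1  8.5] rot [ 0.001  0.    -0.001] after-rot mm [-0.1  0.1  8.5]
```

Request:
drive_tool(deltas=[{"grip": 5, "x": 0, "y": 0, "z": 0.8, "ax": 0, "ay": 0, "az": 0}, {"grip": 5, "x": 0, "y": 0, "z": 0.8, "ax": 0, "ay": 0, "az": 0}, {"grip": 5, "x": 0, "y": 0, "z": 0.8, "ax": 0, "ay": 0, "az": 0}, {"grip": 5, "x": 0, "y": 0, "z": 0.8, "ax": 0, "ay": 0, "az": 0}, {"grip": 5, "x": 0, "y": 0, "z": 0.8, "ax": 0, "ay": 0, "az": 0}, {"grip": 5, "x": 0, "y": 0, "z": 0, "ax": 0, "ay": 0, "az": 0}, {"grip": 5, "x": 0, "y": 0, "z": 0, "ax": 0, "ay": 0, "az": 0}, {"grip": 5, "x": 0, "y": 0, "z": 0, "ax": 0, "ay": 0, "az": 0}, {"grip": 5, "x": 0, "y": 0, "z": 0, "ax": 0, "ay": 0, "az": 0}, {"grip": 5, "x": 0, "y": 0, "z": 0, "ax": 0, "ay": 0, "az": 0}])

```text
time_s: 15.0
eef_pos: [0.3741, 0.3466, 0.276]
eef_rot: [0.0, 0.144, 0.99, 0.001]
ft_force: [-1.3, -0.5, 5.6]
width: 0.131
```

```bash
python3 -c "
from h import *
rem(.3743,.3467,.27,-16.5)"
```

```text
t 15.0 pos [0.3741 0.3466 0.276 ] yaw 163.43 F [-1.34 -0.49  5.59] M [-0.26  0.26 -0.04] w 11.9 j6 -0.56
remaining mm [-0.2  0.1  6. ] rot [ 0.001  0.001 -0.001] after-rot mm [-0.2  0.1  6. ]
```

Request:
drive_tool(deltas=[{"grip": 5, "x": 0, "y": 0, "z": 0.8, "ax": 0, "ay": 0, "az": 0}, {"grip": 5, "x": 0, "y": 0, "z": 0.8, "ax": 0, "ay": 0, "az": 0}, {"grip": 5, "x": 0, "y": 0, "z": 0.8, "ax": 0, "ay": 0, "az": 0}, {"grip": 5, "x": 0, "y": 0, "z": 0.8, "ax": 0, "ay": 0, "az": 0}, {"grip": 5, "x": 0, "y": 0, "z": 0.8, "ax": 0, "ay": 0, "az": 0}, {"grip": 5, "x": 0, "y": 0, "z": 0.8, "ax": 0, "ay": 0, "az": 0}, {"grip": 5, "x": 0, "y": 0, "z": 0.8, "ax": 0, "ay": 0, "az": 0}, {"grip": 5, "x": 0, "y": 0, "z": 0.5, "ax": 0, "ay": 0, "az": 0}, {"grip": 5, "x": 0, "y": 0, "z": 0.4, "ax": 0, "ay": 0, "az": 0}, {"grip": 5, "x": 0, "y": 0, "z": 0.4, "ax": 0, "ay": 0, "az": 0}])

```text
time_s: 16.25
eef_pos: [0.3739, 0.3465, 0.2729]
eef_rot: [0.001, 0.144, 0.99, 0.001]
ft_force: [-1.1, -1.5, 7.3]
width: 0.132
```

```bash
python3 -c "
from h import *
rem(.3743,.3467,.27,-16.5)"
```

```text
t 16.25 pos [0.3739 0.3465 0.2729] yaw 163.43 F [-1.09 -1.46  7.32] M [-0.44  0.39 -0.  ] w 12.0 j6 -0.56
remaining mm [-0.3  0.3  2.9] rot [ 0.002  0.001 -0.001] after-rot mm [-0.3  0.3  2.9]
```

Request:
drive_tool(deltas=[{"grip": 5, "x": -0.1, "y": 0.1, "z": 0.9, "ax": 0.002, "ay": 0.001, "az": 0}, {"grip": 5, "x": -0.1, "y": 0.1, "z": 0.9, "ax": 0, "ay": 0, "az": 0}, {"grip": 5, "x": 0, "y": 0, "z": 0.9, "ax": 0, "ay": 0, "az": 0}, {"grip": 5, "x": 0, "y": 0, "z": 0.9, "ax": 0, "ay": 0, "az": 0}, {"grip": 5, "x": 0, "y": 0, "z": 0.9, "ax": 0, "ay": 0, "az": 0}, {"grip": 5, "x": 0, "y": 0, "z": 0.8, "ax": 0, "ay": 0, "az": 0}, {"grip": 5, "x": 0, "y": 0, "z": 0.8, "ax": 0, "ay": 0, "az": 0}, {"grip": 5, "x": 0, "y": 0, "z": 0.8, "ax": 0, "ay": 0, "az": 0}, {"grip": 5, "x": 0, "y": 0, "z": 0.8, "ax": 0, "ay": 0, "az": 0}, {"grip": 5, "x": 0, "y": 0, "z": 0.8, "ax": 0, "ay": 0, "az": 0}])

```text
time_s: 17.5
eef_pos: [0.3739, 0.3465, 0.2707]
eef_rot: [0.001, 0.144, 0.99, 0.001]
ft_force: [-1.3, -1.3, 9.9]
width: 0.129
```

```bash
python3 -c "
from h import *
rem(.3743,.3467,.27,-16.5)"
```

```text
t 17.5 pos [0.3739 0.3465 0.2707] yaw 163.43 F [-1.34 -1.3   9.86] M [-0.39  0.43  0.  ] w 11.8 j6 -0.56
remaining mm [-0.3  0.3  0.7] rot [ 0.002  0.001 -0.001] after-rot mm [-0.3  0.3  0.7]
```

Request:
drive_tool(deltas=[{"grip": 5, "x": 0, "y": 0, "z": 1.0, "ax": 0, "ay": 0, "az": 0}, {"grip": 5, "x": 0, "y": 0, "z": 1.0, "ax": 0, "ay": 0, "az": 0}, {"grip": 5, "x": 0, "y": 0, "z": 1.0, "ax": 0, "ay": 0, "az": 0}, {"grip": 5, "x": 0, "y": 0, "z": 1.0, "ax": 0, "ay": 0, "az": 0}, {"grip": 5, "x": 0, "y": 0, "z": 1.0, "ax": 0, "ay": 0, "az": 0}, {"grip": 5, "x": 0, "y": 0, "z": 1.0, "ax": 0, "ay": 0, "az": 0}, {"grip": 5, "x": 0, "y": 0, "z": 1.0, "ax": 0, "ay": 0, "az": 0}, {"grip": 5, "x": 0, "y": 0, "z": 1.0, "ax": 0, "ay": 0, "az": 0}, {"grip": 5, "x": 0, "y": 0, "z": 1.0, "ax": 0, "ay": 0, "az": 0}, {"grip": 5, "x": 0, "y": 0, "z": 1.0, "ax": 0, "ay": 0, "az": 0}])

```text
time_s: 18.75
eef_pos: [0.3734, 0.3461, 0.27]
eef_rot: [0.002, 0.144, 0.99, 0.002]
ft_force: [-2.7, -1.7, 12.4]
width: 0.129
```

```bash
python3 -c "
from h import *
rem(.3743,.3467,.27,-16.5)"
```

```text
t 18.75 pos [0.3734 0.3461 0.27  ] yaw 163.44 F [-2.68 -1.66 12.37] M [-0.51  0.56 -0.01] w 11.8 j6 -0.56
remaining mm [-0.7  0.8  0.1] rot [ 0.005  0.003 -0.001] after-rot mm [-0.7  0.8  0. ]
```

The force is 12.4 N, so the stop is reached at TCP z = 0.270. Now I'll start the turn, holding the press and trimming the small tilt and drift.

Request:
drive_tool(deltas=[{"grip": 5, "x": -0.3, "y": 0.3, "z": 0.9, "ax": 0.003, "ay": 0.002, "az": 0}, {"grip": 5, "x": -0.3, "y": 0.3, "z": 0.9, "ax": 0.003, "ay": 0.002, "az": 0}, {"grip": 5, "x": -0.2, "y": 0.2, "z": 0.9, "ax": 0.001, "ay": 0.001, "az": 0.05}, {"grip": 5, "x": -0.1, "y": 0.1, "z": 0.9, "ax": 0.001, "ay": 0.001, "az": 0.08}, {"grip": 5, "x": -0.1, "y": 0.1, "z": 0.9, "ax": 0.001, "ay": 0.001, "az": 0.08}, {"grip": 5, "x": -0.1, "y": 0.1, "z": 0.9, "ax": 0.001, "ay": 0.001, "az": 0.08}, {"grip": 5, "x": -0.1, "y": 0.1, "z": 0.9, "ax": 0.001, "ay": 0.001, "az": 0.08}, {"grip": 5, "x": -0.1, "y": 0.1, "z": 0.9, "ax": 0.001, "ay": 0.001, "az": 0.08}, {"grip": 5, "x": -0.1, "y": 0.1, "z": 0.9, "ax": 0.001, "ay": 0.001, "az": 0.08}, {"grip": 5, "x": -0.1, "y": 0.1, "z": 0.9, "ax": 0.001, "ay": 0.001, "az": 0.08}])

```text
time_s: 20.0
eef_pos: [0.3768, 0.348, 0.2703]
eef_rot: [-0.002, 0.443, 0.896, 0.001]
ft_force: [-2.1, -2.9, 11.2]
width: 0.13
```

```bash
python3 -c "
from h import *
rem(.3743,.3467,.27,-106.5)"
```

```text
t 20.0 pos [0.3768 0.348  0.2703] yaw 127.37 F [-2.15 -2.92 11.17] M [-0.45  0.38 -0.03] w 11.8 j6 0.07
remaining mm [ 0.5 -2.8  0.3] rot [-0.002 -0.005  0.94 ] after-rot mm [-2.  -2.   0.3]
```

Request:
drive_tool(deltas=[{"grip": 5, "x": 0.1, "y": -0.6, "z": 0.9, "ax": -0.001, "ay": -0.002, "az": 0.06}, {"grip": 5, "x": 0, "y": -0.6, "z": 0.9, "ax": -0.001, "ay": -0.002, "az": 0.08}, {"grip": 5, "x": -0.1, "y": -0.5, "z": 0.9, "ax": 0, "ay": 0, "az": 0.1}, {"grip": 5, "x": -0.1, "y": -0.5, "z": 0.9, "ax": 0, "ay": 0, "az": 0.1}, {"grip": 5, "x": 0, "y": 0, "z": 0.9, "ax": 0, "ay": 0, "az": 0.1}, {"grip": 5, "x": 0, "y": 0, "z": 0.9, "ax": 0, "ay": 0, "az": 0.1}, {"grip": 5, "x": 0, "y": 0, "z": 0.9, "ax": 0, "ay": 0, "az": 0.1}, {"grip": 5, "x": 0, "y": 0, "z": 0.9, "ax": 0, "ay": 0, "az": 0.1}, {"grip": 5, "x": 0, "y": 0, "z": 0.8, "ax": 0, "ay": 0, "az": 0.1}, {"grip": 5, "x": 0, "y": 0, "z": 0.8, "ax": 0, "ay": 0, "az": 0.1}])

```text
time_s: 21.25
eef_pos: [0.3761, 0.3475, 0.2702]
eef_rot: [-0.001, 0.81, 0.586, 0.006]
ft_force: [-2.4, -2.2, 10.7]
width: 0.132
```

```bash
python3 -c "
from h import *
rem(.3743,.3467,.27,-106.5)"
```

```text
t 21.25 pos [0.3761 0.3475 0.2702] yaw 71.75 F [-2.37 -2.2  10.67] M [-0.61  0.47  0.01] w 12.1 j6 1.04
remaining mm [-1.3 -1.4  0.1] rot [ 0.007 -0.011 -0.031] after-rot mm [-1.2 -1.5  0.2]
```

Turned about 92° with almost no torque. Next I'll trim yaw and tilt and ease the pressure so the spring lifts the pin into the notch.

Request:
drive_tool(deltas=[{"grip": 5, "x": -0.3, "y": -0.3, "z": 0.8, "ax": 0.003, "ay": -0.005, "az": -0.015}, {"grip": 5, "x": -0.3, "y": -0.3, "z": 0.8, "ax": 0.003, "ay": -0.005, "az": -0.015}, {"grip": 5, "x": -0.2, "y": -0.3, "z": 0.5, "ax": 0.001, "ay": -0.001, "az": 0}, {"grip": 5, "x": -0.2, "y": -0.2, "z": 0, "ax": 0, "ay": 0, "az": 0}, {"grip": 5, "x": -0.1, "y": -0.1, "z": 0, "ax": 0, "ay": 0, "az": 0}, {"grip": 5, "x": 0, "y": 0, "z": -0.2, "ax": 0, "ay": 0, "az": 0}, {"grip": 5, "x": 0, "y": 0, "z": -0.2, "ax": 0, "ay": 0, "az": 0}, {"grip": 5, "x": 0, "y": 0, "z": -0.2, "ax": 0, "ay": 0, "az": 0}, {"grip": 5, "x": 0, "y": 0, "z": 0, "ax": 0, "ay": 0, "az": 0}, {"grip": 5, "x": 0, "y": 0, "z": 0, "ax": 0, "ay": 0, "az": 0}])

```text
time_s: 22.5
eef_pos: [0.3763, 0.3479, 0.2733]
eef_rot: [-0.0, 0.801, 0.598, 0.005]
ft_force: [-1.3, -1.2, 5.5]
width: 0.131
```

```bash
python3 -c "
from h import *
rem(.3743,.3467,.275,-106.5)"
```

```text
t 22.5 pos [0.3763 0.3479 0.2733] yaw 73.52 F [-1.31 -1.22  5.55] M [-0.3   0.34 -0.02] w 12.0 j6 1.01
remaining mm [-1.7 -1.6 -1.8] rot [ 0.006 -0.008  0.   ] after-rot mm [-1.7 -1.6 -1.7]
```

Request:
drive_tool(deltas=[{"grip": 5, "x": -0.4, "y": -0.4, "z": 0, "ax": 0.0015, "ay": -0.002, "az": 0}, {"grip": 5, "x": -0.4, "y": -0.4, "z": 0, "ax": 0.0015, "ay": -0.002, "az": 0}, {"grip": 5, "x": -0.4, "y": -0.4, "z": 0, "ax": 0.0015, "ay": -0.002, "az": 0}, {"grip": 5, "x": -0.4, "y": -0.4, "z": -0.2, "ax": 0.0015, "ay": -0.002, "az": 0}, {"grip": 5, "x": 0, "y": 0, "z": -0.3, "ax": 0, "ay": 0, "az": 0}, {"grip": 5, "x": 0, "y": 0, "z": -0.3, "ax": 0, "ay": 0, "az": 0}, {"grip": 5, "x": 0, "y": 0, "z": -0.3, "ax": 0, "ay": 0, "az": 0}, {"grip": 5, "x": 0, "y": 0, "z": 0, "ax": 0, "ay": 0, "az": 0}, {"grip": 5, "x": 0, "y": 0, "z": 0, "ax": 0, "ay": 0, "az": 0}, {"grip": 5, "x": 0, "y": 0, "z": 0, "ax": 0, "ay": 0, "az": 0}])

```text
time_s: 23.75
eef_pos: [0.376, 0.348, 0.2756]
eef_rot: [-0.0, 0.801, 0.599, 0.004]
ft_force: [-0.4, 0.4, 4.0]
width: 0.128
```

```bash
python3 -c "
from h import *
rem(.3743,.3467,.275,-106.5)"
```

```text
t 23.75 pos [0.376  0.348  0.2756] yaw 73.55 F [-0.39  0.38  4.03] M [-0.03 -0.06 -0.01] w 11.7 j6 1.01
remaining mm [-1.7 -1.2  0.6] rot [ 0.005 -0.007  0.001] after-rot mm [-1.7 -1.2  0.6]
```

Request:
drive_tool(deltas=[{"grip": 5, "x": -0.2, "y": -0.2, "z": -0.2, "ax": 0.001, "ay": -0.0015, "az": 0}, {"grip": 5, "x": -0.2, "y": -0.2, "z": -0.2, "ax": 0.001, "ay": -0.0015, "az": 0}, {"grip": 5, "x": -0.2, "y": -0.2, "z": -0.2, "ax": 0.001, "ay": -0.0015, "az": 0}, {"grip": 5, "x": 0, "y": 0, "z": -0.2, "ax": 0, "ay": 0, "az": 0}, {"grip": 5, "x": 0, "y": 0, "z": -0.2, "ax": 0, "ay": 0, "az": 0}, {"grip": 5, "x": 0, "y": 0, "z": -0.2, "ax": 0, "ay": 0, "az": 0}, {"grip": 5, "x": 0, "y": 0, "z": -0.2, "ax": 0, "ay": 0, "az": 0}, {"grip": 5, "x": 0, "y": 0, "z": -0.2, "ax": 0, "ay": 0, "az": 0}, {"grip": 5, "x": 0, "y": 0, "z": -0.2, "ax": 0, "ay": 0, "az": 0}, {"grip": 5, "x": 0, "y": 0, "z": -0.2, "ax": 0, "ay": 0, "az": 0}])

```text
time_s: 25.0
eef_pos: [0.3761, 0.3482, 0.2772]
eef_rot: [0.0, 0.801, 0.599, 0.003]
ft_force: [1.9, 1.6, -0.1]
width: 0.133
```

```bash
python3 -c "
from h import *
rem(.3743,.3467,.275,-106.5)"
```

```text
t 25.0 pos [0.3761 0.3482 0.2772] yaw 73.55 F [ 1.92  1.63 -0.1 ] M [ 0.25 -0.49 -0.  ] w 12.1 j6 1.01
remaining mm [-2.  -1.3  2.2] rot [ 0.004 -0.005  0.001] after-rot mm [-2.  -1.3  2.2]
```

Request:
drive_tool(deltas=[{"grip": 5, "x": 0, "y": 0, "z": -0.2, "ax": 0, "ay": 0, "az": 0}, {"grip": 5, "x": 0, "y": 0, "z": -0.2, "ax": 0, "ay": 0, "az": 0}, {"grip": 5, "x": 0, "y": 0, "z": -0.2, "ax": 0, "ay": 0, "az": 0}, {"grip": 5, "x": 0, "y": 0, "z": -0.2, "ax": 0, "ay": 0, "az": 0}, {"grip": 5, "x": 0, "y": 0, "z": -0.2, "ax": 0, "ay": 0, "az": 0}, {"grip": 5, "x": 0, "y": 0, "z": -0.2, "ax": 0, "ay": 0, "az": 0}, {"grip": 5, "x": 0, "y": 0, "z": -0.2, "ax": 0, "ay": 0, "az": 0}, {"grip": 5, "x": 0, "y": 0, "z": -0.2, "ax": 0, "ay": 0, "az": 0}, {"grip": 5, "x": 0, "y": 0, "z": -0.2, "ax": 0, "ay": 0, "az": 0}, {"grip": 5, "x": 0, "y": 0, "z": -0.2, "ax": 0, "ay": 0, "az": 0}])

```text
time_s: 26.25
eef_pos: [0.3762, 0.3483, 0.2773]
eef_rot: [0.0, 0.801, 0.599, 0.003]
ft_force: [3.4, 2.9, -7.5]
width: 0.13
```

```bash
python3 -c "
from h import *
rem(.3743,.3467,.275,-106.5)
f=grab_frame('side');save(f,'k2',(180,180,290,290),5.4)"
```

```text
t 26.25 pos [0.3762 0.3483 0.2773] yaw 73.55 F [ 3.36  2.94 -7.54] M [ 0.48 -0.84 -0.01] w 11.8 j6 1.01
remaining mm [-2.1 -1.4  2.3] rot [ 0.004 -0.004  0.001] after-rot mm [-2.1 -1.3  2.3]
```

View pics/k2.png

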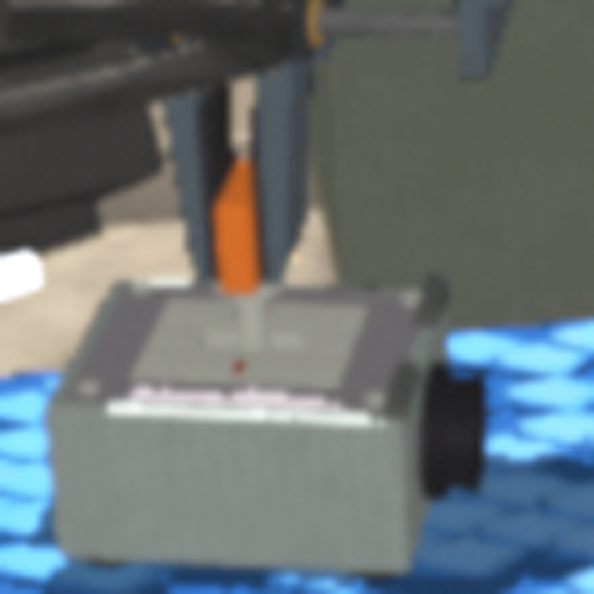

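The pull-up is resisted by 7.5 N with no further rise, so the pin is caught. The handle now lies crosswise at crop (238,240), above the red mark at (238,366). I'll unload and let go.

Request:
drive_tool(deltas=[{"grip": 5, "x": 0, "y": 0, "z": 0.3, "ax": 0, "ay": 0, "az": 0}, {"grip": 5, "x": 0, "y": 0, "z": 0, "ax": 0, "ay": 0, "az": 0}, {"grip": 5, "x": 0, "y": 0, "z": 0, "ax": 0, "ay": 0, "az": 0}, {"grip": 14, "x": 0, "y": 0, "z": 0, "ax": 0, "ay": 0, "az": 0}, {"grip": 20, "x": 0, "y": 0, "z": 0, "ax": 0, "ay": 0, "az": 0}, {"grip": 30, "x": 0, "y": 0, "z": 0, "ax": 0, "ay": 0, "az": 0}, {"grip": 40, "x": 0, "y": 0, "z": 0, "ax": 0, "ay": 0, "az": 0}, {"grip": 40, "x": 0, "y": 0, "z": 0, "ax": 0, "ay": 0, "az": 0}, {"grip": 40, "x": 0, "y": 0, "z": 0, "ax": 0, "ay": 0, "az": 0}, {"grip": 40, "x": 0, "y": 0, "z": 0, "ax": 0, "ay": 0, "az": 0}])

```text
time_s: 27.55
eef_pos: [0.3739, 0.3467, 0.2774]
eef_rot: [0.0, 0.801, 0.599, -0.002]
ft_force: [0.4, 0.4, 0.4]
width: 0.439
```

Request:
drive_tool(deltas=[{"grip": 40, "x": 0, "y": 0, "z": -8, "ax": 0, "ay": 0, "az": 0}, {"grip": 40, "x": 0, "y": 0, "z": -12, "ax": 0, "ay": 0, "az": 0}, {"grip": 40, "x": 0, "y": 0, "z": -20, "ax": 0, "ay": 0, "az": 0}, {"grip": 40, "x": 0, "y": 0, "z": -30, "ax": 0, "ay": 0, "az": 0}, {"grip": 40, "x": 0, "y": 0, "z": -30, "ax": 0, "ay": 0, "az": 0}, {"grip": 40, "x": 0, "y": 0, "z": -30, "ax": 0, "ay": 0, "az": 0}, {"grip": 40, "x": 0, "y": 0, "z": 0, "ax": 0, "ay": 0, "az": 0}, {"grip": 40, "x": 0, "y": 0, "z": 0, "ax": 0, "ay": 0, "az": 0}, {"grip": 40, "x": 0, "y": 0, "z": 0, "ax": 0, "ay": 0, "az": 0}, {"grip": 40, "x": 0, "y": 0, "z": 0, "ax": 0, "ay": 0, "az": 0}])

```text
time_s: 28.8
eef_pos: [0.3736, 0.3463, 0.4144]
eef_rot: [0.0, 0.801, 0.599, -0.002]
ft_force: [-0.5, 0.4, 0.2]
width: 0.439
```

```bash
python3 -c "
from h import *
rem(.3743,.3467,.275,-106.5)
f=grab_frame('side');save(f,'k3',(180,180,290,290),5.4)
for c in('side','top'):
    f=grab_frame(c)
    h=cv2.cvtColor(f['image'],cv2.COLOR_RGB2HSV).astype(int);m=(h[...,0]>=5)&(h[...,0]<20)&(h[...,1]>180)&(h[...,2]>90)
    P=cloud(f,m);P=P[(abs(P[:,0]-.374)<.04)&(abs(P[:,1]-.347)<.04)]
    if len(P): print(c,len(P),P.mean(0).round(4),P[:,2].min().round(4),P[:,2].max().round(4),cv2.minAreaRect((P[:,:2]*1000).astype(np.float32)))
    for l in('turned_finial','beech_plug','sanding_block'):
        r=masks_of(l,c)[:1]
        if r: print(c,l,np.round(r[0]['xy']))
"
```

```text
t 28.8 pos [0.3736 0.3463 0.4144] yaw 73.53 F [-0.54  0.36  0.25] M [-0.1   0.1   0.01] w 40.0 j6 1.01
remaining mm [  1.    0.8 139.4] rot [-0.002  0.003  0.   ] after-rot mm [  0.6   0.6 139.4]
side 168 [0.3748 0.3363 0.1036] 0.0872 0.1142 ((375.48358154296875, 341.8968200683594), (32.124202728271484, 10.00899600982666), 72.7294692993164)
side turned_finial [319. 292.]
side beech_plug [409. 262.]
side sanding_block [338. 335.]
top turned_finial [332. 234.]
top beech_plug [274. 298.]
top sanding_block [378. 228.]
```

View pics/k3.png

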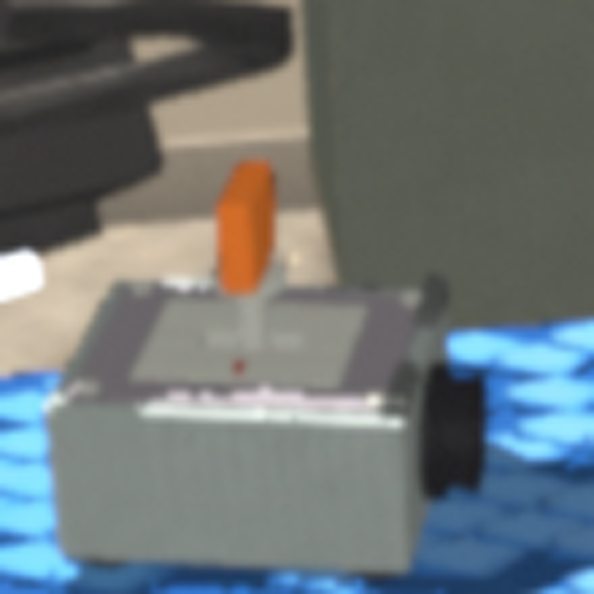

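The stud stands upright by itself at crop (245,230), crosswise to the ears. Handle yaw is about 73° and its top is at z ≈ 0.114, which puts the tip about 18 mm below the cover. The gripper is clear, so I'll hand in.

```bash
python3 -c "
from h import *
print(env.close_job())"
```

```text
the job is handed in; nothing more can be done
None
```

The stud is locked in the dust filter cover and the job is handed in, after about 29 s of robot time.

- **What I did:** I lifted the stud out of the parking block and lowered it into the keyhole without contact. I pressed it against the spring to about 12.4 N, where the stop is, and turned it about 90° with almost no torque. Then I eased off so the spring lifted the pin into the notch, and let go.
- **Last checks:**
  - Before I let go, a gentle pull of 7.5 N did not raise the stud.
  - After release it stood upright by itself at about 73° (the keyhole's long axis is at -16.5°). Its tip was about 18 mm below the cover, inside the 17 to 28 mm expected when locked.
  - The gripper was clear, with about zero force.
- **Checks that disagreed:**
  - The stud rose about 7 mm from the pressed position, against the roughly 5 mm expected.
  - The tool drifted sideways by up to about 2.5 mm and tilted slightly during the press and turn. Side forces stayed under about 4 N.
  - In the last top picture the network placed the beech plug at (274,298), where the robot is, so I took that as a false detection. The side camera still showed the plug, finial and sanding block within 4 pixels of where they started.

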